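Wedge the short foot of a comparator stand until it no longer rocks

ROBOT

A 6-joint arm with a two-finger parallel gripper is mounted at the origin on a cart in front of the work surface, level with it; the furniture and walls round the work are solid. World frame = base frame: x ahead of the robot, y to its left, z up, the work surface at z = 0. Lengths are in m, angles in rad, forces in N, time in s.
With the tool pointing down it reaches from about 0.325 to 0.85 m from the base axis. Payload 4.4 kg.
Tool frame: the origin (TCP) lies midway between the tips of the shut fingers; the grasp point (between the pads) lies 19 mm behind it; z points along the fingers, y is the direction in which the jaws open and shut (so a half turn about z gives the same grasp; the last joint's range is limited). The gripper opens to 94 mm and grips with 3 to 60 N. Pads are 16 mm wide; open, the fingers measure 119 mm over their backs; the gripper's body (75 mm by 177 mm) begins 78 mm behind the grasp point.
Start: joints at [0.994, 0.207, 1.542, -0, 1.393, -0.15], TCP at [0.238, 0.523, 0.205] pointing down, gripper open.
Joint ranges: [-2.73, 2.73], [-0.86, 2.22], [0.23, 2.46], [-1.11, 4.25], [0.08, 2.63], [-2.82, 2.82]. Speed limits (rad/s): [2.79, 2.79, 3.14, 3.14, 3.14, 3.14].

INTERFACE

Orientations are given as a unit quaternion [w, x, y, z].
In Python, from bench import manip gives the robot as it stands. Calls block until the motion is done:
- manip.move_ptp(position, orientation): joint-space move of the TCP to a pose.
- manip.movel(position, rotation=None, vel=0.15, stop_force=None): straight line of the TCP; rotation=None keeps the orientation; vel is the mean speed in m/s. With stop_force (N) it stops when the force on the tool has changed by that much, and returns True; else False.
- manip.set_joints(angles): joint-space move.
- manip.command_gripper(opening, grasp_force=None): opening from 0.0 (shut) to 1.0 (fully open); grasp_force is the grip in N (None keeps the last); returns when the fingers have stopped.
- manip.sleep(seconds).
- manip.ik(position, orientation): joint angles nearest the present ones, or None.
- manip.get_obs(): the state.
- manip.capture(name): name is "scene" or "top" or "wrist"; returns a dict with "pixels" (384x512x3 uint8, blue, green, red), "fx", "fy", "cx", "cy" (pixels), "camera_from_world" (4x4, takes a point from world to camera coordinates). Camera axes: x right, y up, looking along -z (the intrinsics and any distortion apply to the point x, -y, -z); pixel columns grow to the right and rows downward; lengths in m; the calibration is good to about 2 mm. The wrist camera is an equidistant fisheye: a pixel r from the principal point sees the ray r / f radians off the axis. A picture is of the moment at which its call begins. There is no depth.
A pose or a line that the arm cannot do raises manip.IKError and nothing moves.
- manip.sign_off(): hands the job in, once; it reports no verdict.
The state is a dict: "t": time; "joint_pos": joint angles; "dq": joint speeds; "joint_efforts": joint torques, N m; "tcp_pos": TCP position; "tool_rot": TCP orientation; "contact_force": force on the tool from outside, world axes, zero at the start; "ft_torque": the same for the moment, N m; "opening": opening from 0.0 (shut) to 1.0 (fully open).
Only numpy, scipy, OpenCV 4.12 (cv2) and the standard library are available. Lean on these libraries where they do the work, as an engineer would, in place of code of your own. Each camera call takes 0.05 s, during which the arm holds its last target.

TASK

The grey dial-gauge stand leans and rocks because its foot under the red cap is too short. With the fingertips gently push the yellow wedge along the worktop, thin edge first, under that foot until the stand is level and sits firm, neither leaning towards the red cap nor jacked up past level, then take the hand away. Do not grip or lift the wedge, do not touch the stand or shove it along, and leave the other things where they lie.

Things in the scene. Friction and masses are not known exactly. Their poses are not given: they have to be found in the camera images.
- stand: Loose grey dial-gauge stand, 1.6 kg: plate 124x164 mm, top 53 mm up; dial column to 190 mm. Four capped feet 24 mm across at x +-70, y +-80 mm, in 32 mm ears (caps 58 mm up). Origin under the middle, at the long soles; x away from the robot at yaw 0, y left, z vertical when level. Foot at (-70, +80), near left, red cap (others black), is 8.5 mm short: the stand starts leaning 0.08 rad onto it.
- short_foot (a point): Lowest point of the slightly domed sole of the short foot (under the red cap). At the start it touches the worktop (z about 0); it is at z = 8.5 mm when the stand is level. The stand rocks about the line through the two feet next to it.
- wedge: Loose yellow wedge, 110 long, 46 mm wide, 80 g, evenly 1.5 mm (thin edge, x = +55 mm) to 18 mm thick (upright thick end, x = -55). Origin: centre of underside; z up. Lies flat left of the stand, thin edge roughly towards the short foot. Black line across its top at x = +10 mm: the stand is level when the short foot's middle stands about on it; 7 mm of push lifts the foot 1 mm. Push: a few N.
- thick_end (a point): Middle of the wedge's thick end face (46 mm wide, 18 mm high), 9 mm above its underside: the face to push on; axes as the wedge's.
- tape_measure: Bystander: yellow tape measure, 43x79x66 mm, loose; origin at the centre of its underside.
- cutters_blue: Bystander: blue-handled pliers, 52x169x14 mm, loose; origin at the centre of its underside.
- chalk_block: Bystander: red rubber block, 30x50x20 mm, loose; origin at the centre of its underside.
- bolt_m10: Bystander: steel hexagon bolt standing on its head, 17x19x37 mm, loose; origin at the centre of its underside.
- nut_m12: Bystander: steel nut, 19x22x9 mm, loose; origin at the centre of its underside.

How it is judged:
By the outcome, as a careful person would: the job done as asked, in the order asked, and still so for the second after the job is handed in, with the robot touching nothing.
It also fails if it takes over 42 s, if anything falls off the work surface, if the arm or the gripper's body presses on something with over 40 N, if the wrist force passes 120 N, or if a joint passes its speed limit or range.

## Working session

There is one attempt and no reset: what is moved stays moved. The work goes in short steps, each a Python script; the robot and the scene stay as the last script left them, time stands still between calls to the robot, and variables do not carry over. Pictures are saved under pics/ and viewed, and the job is handed in when it is done.

```bash
ls; mkdir -p pics; python3 - <<'E'
from bench import manip
import cv2
for n in ["scene","top","wrist"]:
    c=manip.capture(n); cv2.imwrite(f"pics/a_{n}.png",c["pixels"]); print(n,c["fx"],c["fy"],c["cx"],c["cy"],c["camera_from_world"].tolist() if hasattr(c["camera_from_world"],'tolist') else c["camera_from_world"],[k for k in c])
o=manip.get_obs(); print(o)
E
```

```text
pics
scene 437.94444818078654 437.94444818078654 249.23636877355932 189.73503795917927 [[0.887678119167426, -0.46045014945775226, -0.003635466368266234, -0.38628662566758654], [0.2981041246727466, 0.5686464088698322, 0.7666649806353094, -0.32285680227950936], [-0.3509437100226714, -0.6816354755613718, 0.6420370634564223, -0.6782597686370323], [0.0, 0.0, 0.0, 1.0]] ['pixels', 'fx', 'fy', 'cx', 'cy', 'camera_from_world']
top 384.68863080936626 384.68863080936626 255.01504933844336 191.19862781243987 [[-0.020774408644599278, -0.9997839533951127, 0.0006859147950982764, 0.250125643228647], [0.9847039883860969, -0.02034234446700183, 0.17304405299835912, -0.5382504713882105], [-0.17299271430317595, 0.004270310904931918, 0.9849138466093341, -0.9353757888307942], [0.0, 0.0, 0.0, 1.0]] ['pixels', 'fx', 'fy', 'cx', 'cy', 'camera_from_world']
wrist 297.3186396354542 297.3186396354542 255.33185602797556 189.56490321710413 [[0.41458801664092, 0.910005993604864, -0.002422408094133024, -0.5735343021341401], [-0.8814730920611216, 0.40092452411630697, -0.2495289841567915, 0.026388851294045192], [-0.22610166834845738, 0.10558701418895693, 0.9683643002531162, -0.3910645691282466], [0.0, 0.0, 0.0, 1.0]] ['pixels', 'fx', 'fy', 'cx', 'cy', 'camera_from_world']
{'t': 0.15, 'joint_pos': array([ 9.93483343e-01,  2.07213736e-01,  1.54259947e+00, -1.91203289e-05,
        1.39347659e+00, -1.50478759e-01]), 'dq': array([-0.00051354, -0.00259631, -0.00276814,  0.00141905, -0.00098647,
       -0.00194147]), 'joint_efforts': array([ 9.68029394e-05, -3.71312714e+01, -2.81811118e+01,  6.97456277e-02,
        3.26799299e-02, -8.01320857e-05]), 'tcp_pos': array([0.23771501, 0.52289487, 0.204576  ]), 'tool_rot': array([-2.93228207e-04,  2.11798986e-01,  9.77312882e-01, -7.96351725e-04]), 'contact_force': array([-0.48681102, -0.21264562, -0.20548995]), 'ft_torque': array([-0.03810222,  0.05077264, -0.05545453]), 'opening': 0.9968058995016327}
```

View pics/a_scene.png

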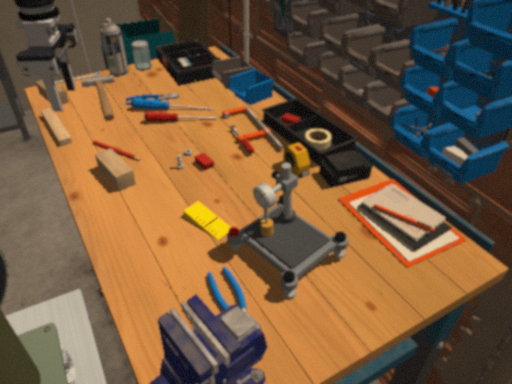

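View pics/a_top.png

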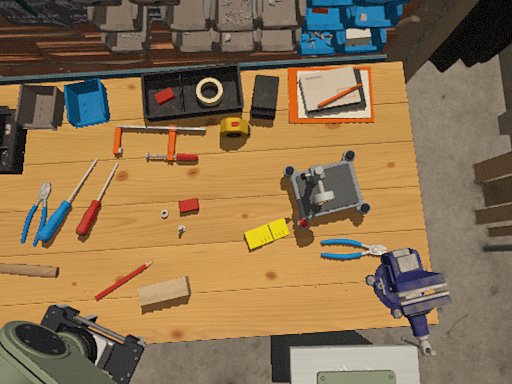

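View pics/a_wrist.png

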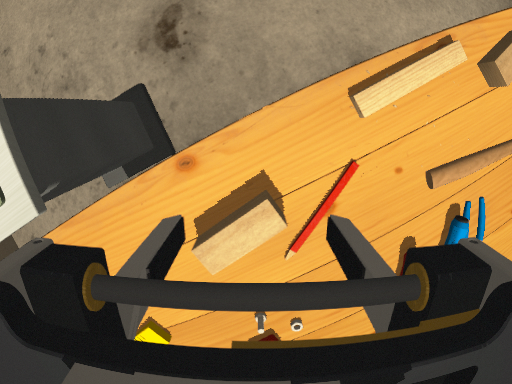

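The top view shows the wedge at about (267,234), the red cap at (303,223) and the stand centre near (326,190). The scene view has the wedge at (208,220) and the red cap at (235,234). Next I'll measure them.

```bash
cat > h.py <<'E'
import numpy as np, cv2
def ray(c,u,v,fish=False):
    M=np.array(c["camera_from_world"]); R=M[:3,:3]; o=-R.T@M[:3,3]
    x=(u-c["cx"])/c["fx"]; y=(v-c["cy"])/c["fy"]
    if fish:
        r=np.hypot(x,y); s=np.sin(r)/r if r>1e-9 else 1
        d=np.array([x*s,-y*s,-np.cos(r)])
    else: d=np.array([x,-y,-1.0])
    d=R.T@d; return o,d/np.linalg.norm(d)
def plane(c,u,v,z,fish=False):
    o,d=ray(c,u,v,fish); return o+d*(z-o[2])/d[2]
def proj(c,p,fish=False):
    M=np.array(c["camera_from_world"]); q=M[:3,:3]@np.asarray(p)+M[:3,3]; a=np.array([q[0],-q[1]]);z=-q[2]
    if fish:
        n=np.linalg.norm(a); a=a/n*np.arctan2(n,z)
    else: a=a/z
    return c["cx"]+c["fx"]*a[0], c["cy"]+c["fy"]*a[1]
def ymask(img):
    h=cv2.cvtColor(img,cv2.COLOR_BGR2HSV); return cv2.inRange(h,(24,180,90),(35,255,255))
def rmask(img):
    h=cv2.cvtColor(img,cv2.COLOR_BGR2HSV); return cv2.inRange(h,(0,170,50),(6,255,255))|cv2.inRange(h,(168,120,50),(180,255,255))
def blobs(m,a=15):
    n,l,s,c=cv2.connectedComponentsWithStats(m)
    return [(s[i].tolist(),c[i].round(1).tolist()) for i in range(1,n) if s[i][4]>=a]
E
python3 - <<'E'
from bench import manip
from h import *
for n in ["scene","top"]:
    c=manip.capture(n); im=c["pixels"]
    print(n,"Y",blobs(ymask(im)),"\nR",blobs(rmask(im)))
    if n=="top": cv2.imwrite("pics/b_top.png",cv2.resize(im[130:270,220:400],None,fx=4.4,fy=4.2,interpolation=cv2.INTER_CUBIC)); 
    else: cv2.imwrite("pics/b_scene.png",cv2.resize(im[150:310,170:360],None,fx=4,fy=3.7,interpolation=cv2.INTER_CUBIC))
E
```

```text
scene Y [([185, 202, 31, 24, 382], [200.2, 213.4]), ([206, 219, 23, 20, 268], [217.7, 228.0])] 
R [([146, 111, 31, 10, 251], [159.7, 116.0]), ([282, 112, 20, 12, 164], [290.5, 117.8]), ([240, 138, 13, 14, 93], [246.5, 144.6]), ([94, 141, 40, 17, 99], [114.7, 149.5]), ([196, 154, 17, 15, 172], [203.8, 160.8]), ([230, 228, 9, 9, 57], [233.8, 231.8])]
top Y [([244, 218, 46, 31, 733], [266.3, 233.2])] 
R [([155, 87, 19, 18, 200], [164.3, 95.9]), ([232, 122, 6, 4, 23], [234.4, 123.4]), ([177, 154, 21, 7, 121], [186.5, 156.8]), ([179, 198, 20, 14, 212], [188.4, 204.9]), ([76, 200, 25, 35, 365], [88.0, 218.0]), ([300, 220, 8, 7, 48], [303.5, 222.9]), ([95, 265, 52, 35, 250], [120.2, 282.0])]
```

View pics/b_top.png

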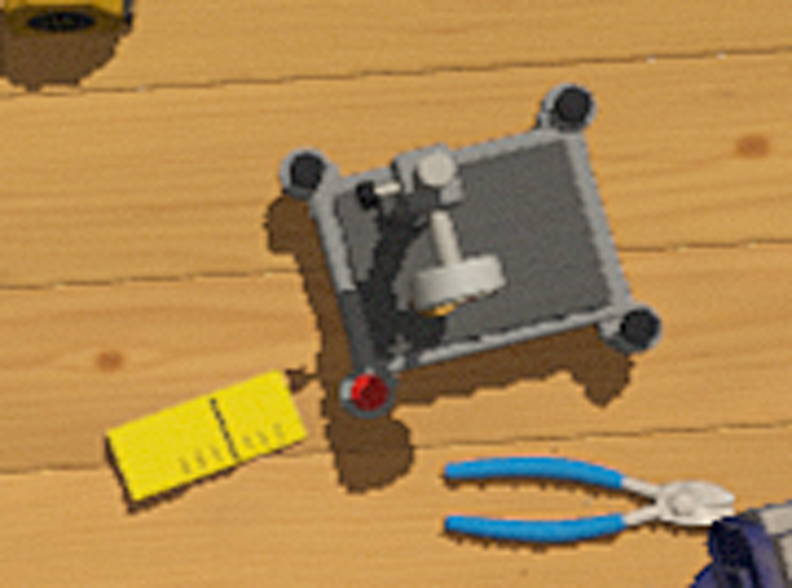

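View pics/b_scene.png

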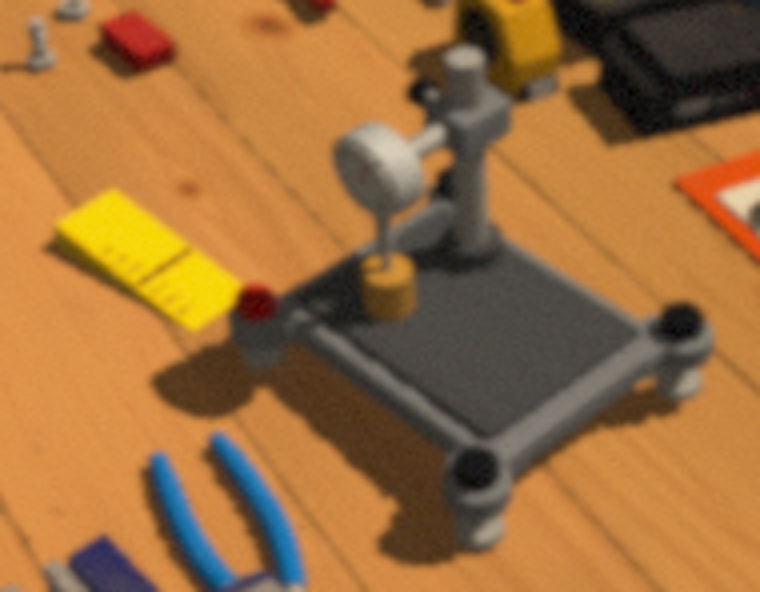

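```bash
cat > m.py <<'E'
from h import *
def wedge_top(c):
    m=ymask(c["pixels"]); n,l,s,_=cv2.connectedComponentsWithStats(m)
    pts=[]
    for i in range(1,n):
        x,y,w,h,a=s[i]
        if a>100 and y>170 and x>225: pts.append(np.argwhere(l==i)[:,::-1])
    pts=np.vstack(pts).astype(np.float32)
    # black line may split it -> use hull
    r=cv2.minAreaRect(pts); return r,pts
def standfit(caps):  # caps: dict body->world (level or tilted), 3D rigid fit
    B=np.array(list(caps.keys())); W=np.array(list(caps.values()))
    bc,wc=B.mean(0),W.mean(0); U,S,Vt=np.linalg.svd((B-bc).T@(W-wc)); D=np.diag([1,1,np.sign(np.linalg.det(Vt.T@U.T))])
    R=Vt.T@D@U.T; return R,wc-R@bc
E
python3 - <<'E'
from bench import manip
from m import *
c=manip.capture("top")
f=lambda x,y:(220+(x+.5)/4.4-.5,130+(y+.5)/4.2-.5)
Z={(-.07,.08,.058):.0495,(.07,-.08,.058):.0665,(.07,.08,.058):.058,(-.07,-.08,.058):.058}
px={(-.07,.08,.058):(369,391),(.07,.08,.058):(305,172),(.07,-.08,.058):(571,106),(-.07,-.08,.058):(638,328)}
caps={k:plane(c,*f(*px[k]),Z[k]) for k in px}
for k in caps: print(k,caps[k].round(4))
R,t=standfit(caps); print("R",R.round(3),"t",t.round(4))
for k in caps: print("res mm",((R@np.array(k)+t-caps[k])*1e3).round(1))
print("short foot",(R@[-.07,.08,.0085]+t).round(4),"yaw",np.arctan2(R[1,0],R[0,0]))
r,pts=wedge_top(c); print(r)
W=[plane(c,*f(*p),z) for p,z in [((107,437),.018),((135,502),.018),((306,437),.0015),((282,370),.0015)]]
W=np.array(W); print(W.round(4)); a=W[2:].mean(0)-W[:2].mean(0); print("mid thick",W[:2].mean(0),"thin",W[2:].mean(0),"dir",np.arctan2(a[1],a[0]),np.linalg.norm(a[:2]), "w",np.linalg.norm(W[0]-W[1]),np.linalg.norm(W[2]-W[3]))
E
```

```text
(-0.07, 0.08, 0.058) [0.46   0.119  0.0495]
(0.07, 0.08, 0.058) [0.5929 0.1515 0.058 ]
(0.07, -0.08, 0.058) [ 0.6288 -0.003   0.0665]
(-0.07, -0.08, 0.058) [ 0.4937 -0.0347  0.058 ]
R [[ 0.972 -0.224 -0.072]
 [ 0.227  0.973  0.039]
 [ 0.062 -0.054  0.997]] t [5.481e-01 5.600e-02 2.000e-04]
res mm [-2.1  1.2 -0.2]
res mm [1.  0.5 0. ]
res mm [ 1.  -0.8  0.2]
res mm [ 0.  -0.9 -0. ]
short foot [0.4615 0.1182 0.    ] yaw 0.2294949248273806
((266.5979309082031, 233.15464782714844), (17.805360794067383, 42.359527587890625), 68.96248626708984)
[[0.4378 0.2697 0.018 ]
 [0.398  0.254  0.018 ]
 [0.4364 0.1516 0.0015]
 [0.4786 0.1644 0.0015]]
mid thick [0.41787103 0.26185183 0.018     ] thin [0.45750753 0.15800386 0.0015    ] dir -1.2061838139884782 0.11115508786897947 w 0.042791962087173334 0.04416154685818772
```

```bash
cat >> m.py <<'E'
from scipy.spatial.transform import Rotation as Ro
def quat(psi,tilt=0.0):
    """tool x along heading psi, tool z down, tilted so body leans back by tilt"""
    x=np.array([np.cos(psi),np.sin(psi),0]); z=np.array([0,0,-1.])
    X=x*np.cos(tilt)+np.array([0,0,1.])*np.sin(tilt); Zt=z*np.cos(tilt)+x*np.sin(tilt); Y=np.cross(Zt,X)
    q=Ro.from_matrix(np.c_[X,Y,Zt]).as_quat(); return [float(v) for v in (q[3],q[0],q[1],q[2])]
def tri(c1,p1,c2,p2):
    o1,d1=ray(c1,*p1); o2,d2=ray(c2,*p2)
    A=np.c_[d1,-d2]; s=np.linalg.lstsq(A,o2-o1,rcond=None)[0]
    a,b=o1+s[0]*d1,o2+s[1]*d2; return (a+b)/2,np.linalg.norm(a-b)
E
python3 - <<'E'
from bench import manip
from m import *
c=manip.capture("top"); s=manip.capture("scene")
f=lambda x,y:(220+(x+.5)/4.4-.5,130+(y+.5)/4.2-.5)
g=lambda x,y:(170+(x+.5)/4-.5,150+(y+.5)/3.7-.5)
for n,a,b in [("dial",(455,272),(378,165)),("coltop",(436,165),(465,55)),("redcap",(369,391),(258,298)),("blackNR",(638,328),(475,466)),("blackFR",(571,106),(683,321)),("wthinfar",(282,370),(243,292)),("wthinnear",(306,437),(195,331)),("wthickfar",(107,437),(112,190)),("wthick2",(135,502),(58,232))]:
    p,e=tri(c,f(*a),s,g(*b)); print(n,p.round(4),round(e*1e3,1))
for psi in (-1.2,-1.3):
  for t in (0,.3):
    for p in [(.405,.3,.1),(.405,.3,.006),(.44,.19,.006)]:
      print(psi,t,p,np.round(manip.ik(list(p),quat(psi,t)),2) if manip.ik(list(p),quat(psi,t)) is not None else None)
E
```

```text
dial [0.5132 0.0849 0.1482] 3.6
coltop [0.5648 0.0987 0.1902] 0.4
redcap [0.4611 0.1183 0.0465] 1.7
blackNR [ 0.4952 -0.0366  0.0526] 1.9
blackFR [ 0.6321 -0.0055  0.0596] 3.0
wthinfar [0.4766 0.1652 0.0033] 3.8
wthinnear [0.4378 0.1511 0.0011] 2.9
wthickfar [0.4395 0.2693 0.0164] 3.4
wthick2 [0.3999 0.2536 0.0108] 3.6
-1.2 0 (0.405, 0.3, 0.1) None
-1.2 0 (0.405, 0.3, 0.006) None
-1.2 0 (0.44, 0.19, 0.006) None
-1.2 0.3 (0.405, 0.3, 0.1) [ 0.66  0.26  1.74 -0.3   1.24 -2.74]
-1.2 0.3 (0.405, 0.3, 0.006) [ 0.66  0.41  1.78 -0.33  1.06 -2.67]
-1.2 0.3 (0.44, 0.19, 0.006) None
-1.3 0 (0.405, 0.3, 0.1) None
-1.3 0 (0.405, 0.3, 0.006) None
-1.3 0 (0.44, 0.19, 0.006) None
-1.3 0.3 (0.405, 0.3, 0.1) [ 0.65  0.28  1.72 -0.29  1.27 -2.65]
-1.3 0.3 (0.405, 0.3, 0.006) [ 0.65  0.42  1.76 -0.31  1.09 -2.6 ]
-1.3 0.3 (0.44, 0.19, 0.006) [ 0.44  0.35  1.87 -0.35  1.   -2.77]
```

```bash
python3 - <<'E'
from bench import manip
from m import *
psi=-1.32; d=np.array([np.cos(psi),np.sin(psi),0]); q=quat(psi+np.pi)
foot=np.array([.4613,.1182,0]); face0=np.array([.4244,.2633,0])
P=lambda s,z:[float(v) for v in face0+d*(s-.008)+[0,0,z]]
print(P(-.03,.1), manip.ik(P(-.03,.1),q), manip.ik(P(.09,.006),q))
manip.command_gripper(0.15)
manip.move_ptp(P(-.03,.08),q); print(manip.get_obs()["t"])
manip.movel(P(-.03,.006),vel=.12); print(manip.get_obs()["contact_force"])
manip.movel(P(.022,.006),vel=.05); o=manip.get_obs(); print(o["t"],o["contact_force"],o["tcp_pos"],o["opening"])
for n in ["scene","top","wrist"]:
    c=manip.capture(n); im=c["pixels"]
    if n=="top": im=cv2.resize(im[130:270,220:400],None,fx=4.4,fy=4.2,interpolation=cv2.INTER_CUBIC)
    if n=="scene": im=cv2.resize(im[150:310,170:360],None,fx=4,fy=3.7,interpolation=cv2.INTER_CUBIC)
    cv2.imwrite(f"pics/c_{n}.png",im)
E
```

```text
[0.4149693328372098, 0.30011117380449404, 0.1] [ 4.57010574e-01  1.89445672e-01  1.79677613e+00 -4.44089210e-16
  1.15537085e+00  2.06214247e-01] [ 2.11929452e-01  2.82404407e-01  1.92262114e+00 -4.44089210e-16
  9.36567110e-01 -3.88668751e-02]
2.8667
[-0.68644062  0.1419334  -0.06098854]
4.825 [0.82712556 0.1631254  0.63615842] [0.42777201 0.24981288 0.00592769] 0.15338470818184724
```

View pics/c_scene.png

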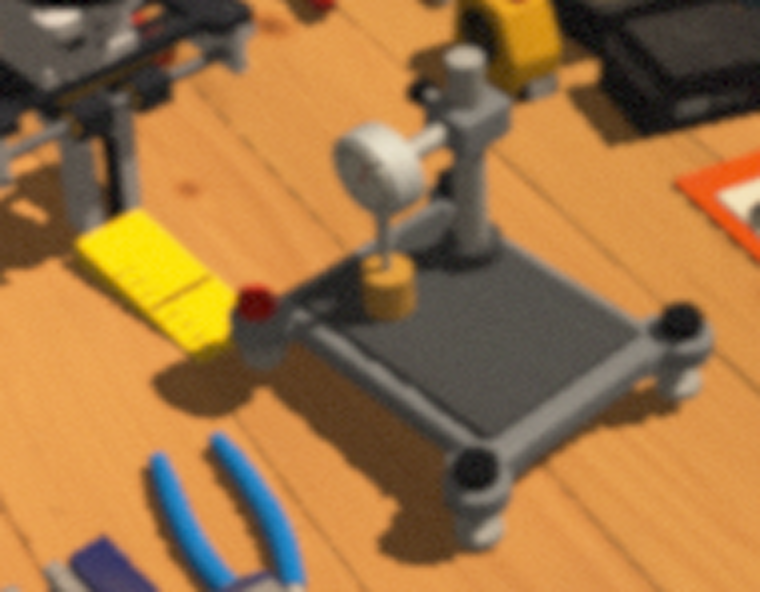

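View pics/c_top.png

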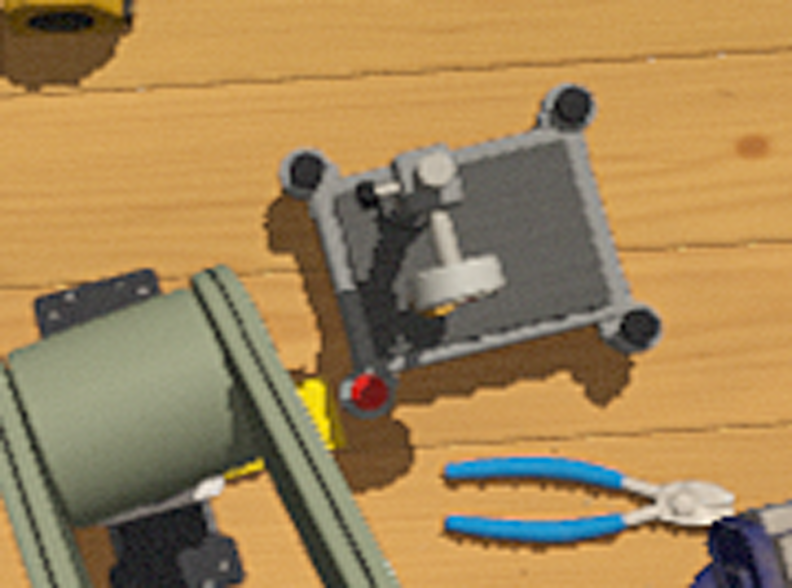

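```bash
python3 - <<'E'
from bench import manip
from m import *
c=manip.capture("top"); s=manip.capture("scene")
f=lambda x,y:(220+(x+.5)/4.4-.5,130+(y+.5)/4.2-.5)
g=lambda x,y:(170+(x+.5)/4-.5,150+(y+.5)/3.7-.5)
A=plane(c,*f(323,376),.0015);B=plane(c,*f(343,445),.0015)
print("thin",A.round(4),B.round(4),((A+B)/2).round(4),np.linalg.norm(A-B),"heading",np.arctan2((B-A)[1],(B-A)[0])+np.pi/2-np.pi)
print("scene near thin corner",plane(s,*g(205,358),.0015).round(4),"thick corners",plane(s,*g(75,242),.018).round(4),plane(s,*g(140,210),.018).round(4), "line ends",plane(s,*g(155,305),.00825).round(4),plane(s,*g(208,275),.00825).round(4))
print("foot bottom guess scene",plane(s,*g(262,362),.002).round(4))
E
```

```text
thin [0.4743 0.14   0.0015] [0.431  0.1297 0.0015] [0.4527 0.1348 0.0015] 0.04457406891628853 heading -4.479818882723022
scene near thin corner [0.4351 0.1289 0.0015] thick corners [0.4046 0.233  0.018 ] [0.4476 0.2427 0.018 ] line ends [0.4262 0.1733 0.0082] [0.4618 0.1827 0.0082]
foot bottom guess scene [0.46   0.1119 0.002 ]
```

```bash
cat > step.py <<'E'
import sys
from bench import manip
from m import *
psi=-1.32; d=np.array([np.cos(psi),np.sin(psi),0]); face0=np.array([.4244,.2633,0])
P=lambda s,z:[float(v) for v in face0+d*(s-.008)+[0,0,z]]
def push(s1s,vel=.025,stop=15):
    for s in s1s:
        r=manip.movel(P(s,.006),vel=vel,stop_force=stop); o=manip.get_obs()
        F=o["contact_force"]; print(round(s,4),r,"t",round(o["t"],2),"along",round(float(F@d),2),"lat",round(float(F@[-d[1],d[0],0]),2),"z",round(float(F[2]),2),"Mz",round(float(o["ft_torque"][2]),3))
        if r: break
def snap(tag):
    for n in ["scene","top"]:
        c=manip.capture(n); im=c["pixels"]
        im=cv2.resize(im[130:270,220:400],None,fx=4.4,fy=4.2,interpolation=cv2.INTER_CUBIC) if n=="top" else cv2.resize(im[150:310,170:360],None,fx=4,fy=3.7,interpolation=cv2.INTER_CUBIC)
        cv2.imwrite(f"pics/{tag}_{n}.png",im)
E
python3 - <<'E'
from step import *
push(np.arange(.03,.0701,.005)); snap("d")
E
```

```text
0.03 False t 5.54 along 0.36 lat 0.4 z 0.07 Mz -0.036
0.035 False t 5.89 along -5.23 lat -0.26 z 0.19 Mz -0.049
0.04 False t 6.24 along -4.65 lat -0.08 z 0.34 Mz -0.029
0.045 False t 6.59 along -4.5 lat -0.48 z 0.19 Mz -0.007
0.05 False t 6.94 along -4.57 lat -0.08 z 0.02 Mz -0.008
0.055 False t 7.29 along -4.42 lat 0.42 z 0.28 Mz -0.049
0.06 False t 7.64 along -3.74 lat 0.37 z 0.89 Mz -0.051
0.065 False t 7.99 along -4.04 lat -0.24 z 1.37 Mz 0.011
0.07 False t 8.34 along -5.03 lat 0.12 z 1.11 Mz -0.044
```

View pics/d_scene.png

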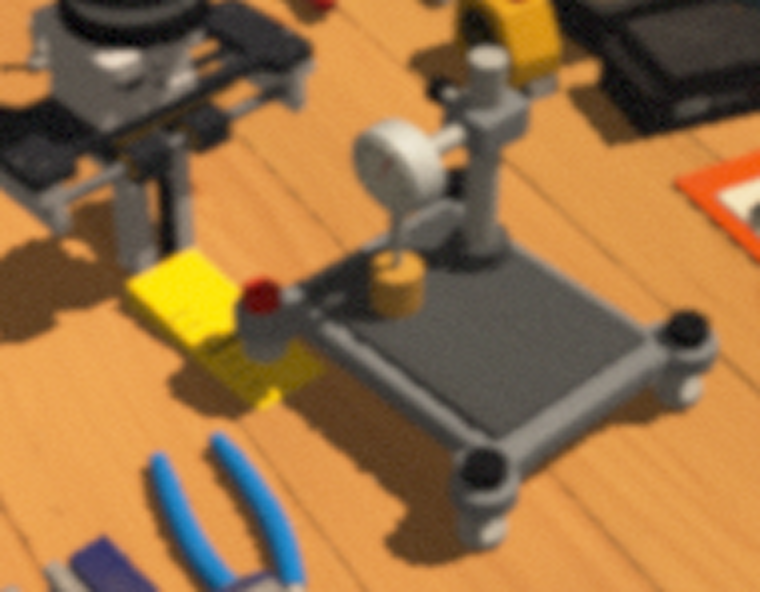

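```bash
python3 - <<'E'
from step import *
push([.074,.077,.080,.082],vel=.02); snap("e")
E
```

```text
0.074 False t 8.79 along -4.16 lat -1.01 z 1.6 Mz -0.0
0.077 False t 9.09 along -5.27 lat -0.71 z 1.57 Mz 0.031
0.08 False t 9.39 along -4.14 lat 0.23 z -0.3 Mz -0.004
0.082 False t 9.64 along -5.26 lat -0.79 z 1.33 Mz 0.069
```

View pics/e_scene.png

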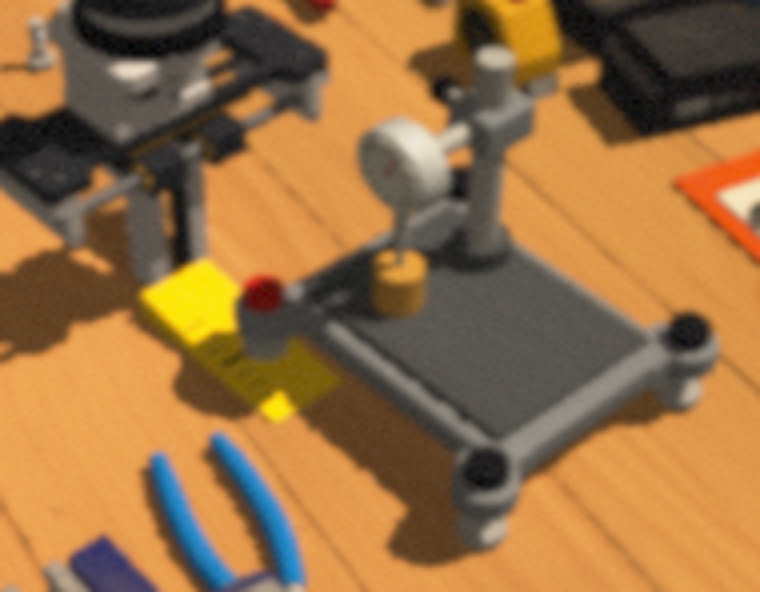

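View pics/e_top.png

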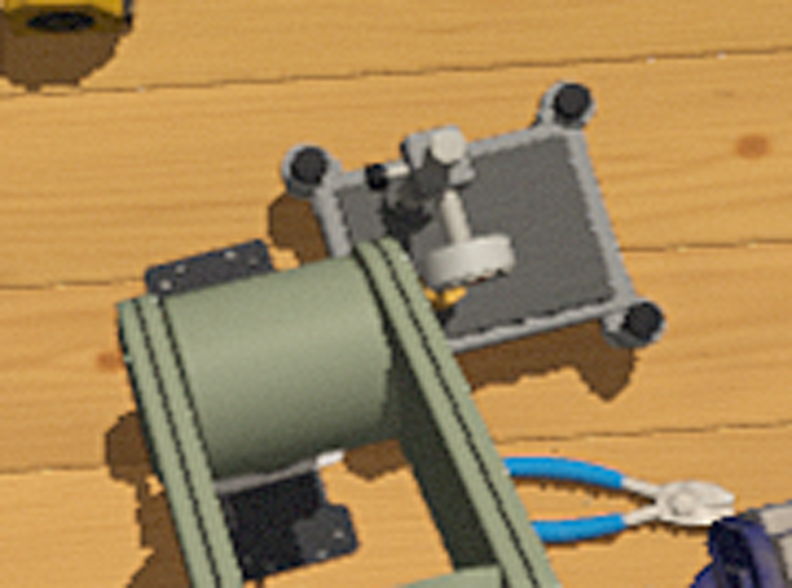

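```bash
python3 - <<'E'
from step import *
o=manip.get_obs(); 
v=[.355,.095,.08]; 
for ps in (0.25,0.0):
  for t in (.5,.3): print(ps,t,manip.ik(v,quat(ps,t)))
manip.movel(P(.055,.006),vel=.1); manip.movel(P(.02,.10),vel=.2)
ok=False
for ps,t in ((.25,.5),(0,.5),(.25,.3),(0,.3),(0,0)):
    try: manip.move_ptp(v,quat(ps,t)); print("went",ps,t); break
    except manip.IKError as e: print(e)
print(manip.get_obs()["t"])
c=manip.capture("wrist"); cv2.imwrite("pics/f_wrist.png",c["pixels"]); snap("f")
import pickle; pickle.dump(c,open("f.pkl","wb"))
E
```

```text
0.25 0.5 None
0.25 0.3 [-0.06356901 -0.34885434  2.37377682  0.12335836  0.83429167  1.18729616]
0.0 0.5 None
0.0 0.3 [ 0.03443336 -0.33313916  2.36394003 -0.01403356  0.81100831  1.61335911]
the arm cannot take that pose within its joint ranges
the arm cannot take that pose within its joint ranges
went 0.25 0.3
11.8167
```

View pics/f_wrist.png

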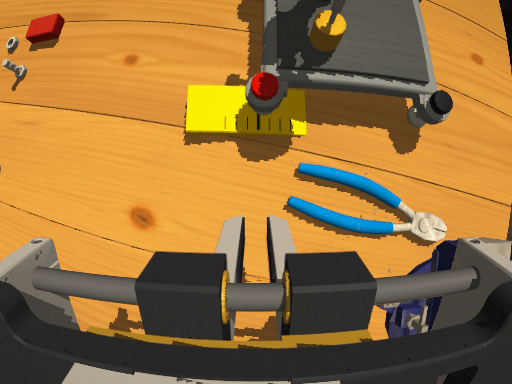

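View pics/f_top.png

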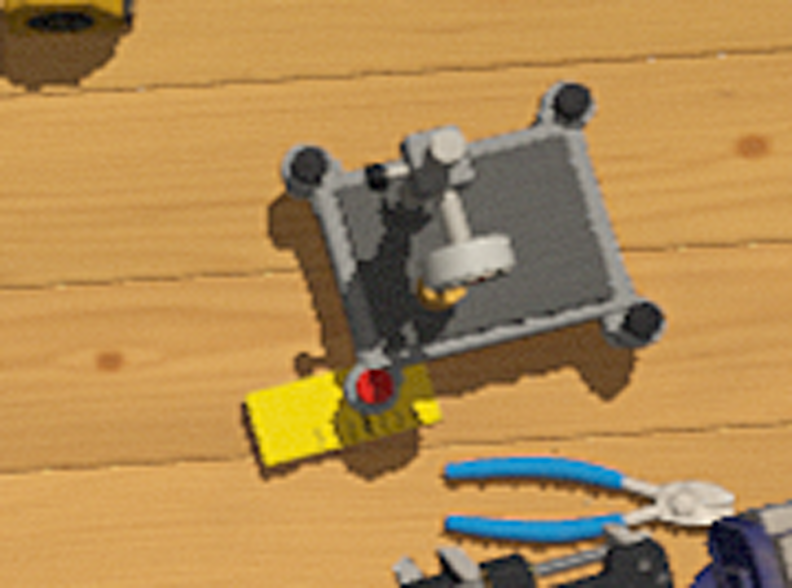

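View pics/f_scene.png

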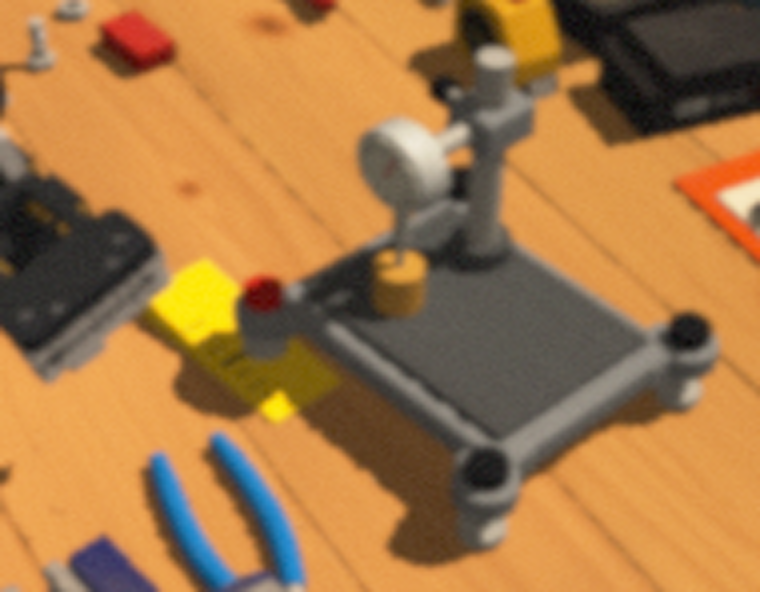

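The wrist view shows the wedge under the foot: thick end at u≈187, thin end at u≈306, line near u≈259, and the red cap at (265,88). I'll zoom in there.

```bash
python3 - <<'E'
import pickle,cv2
c=pickle.load(open("f.pkl","rb")); cv2.imwrite("pics/f_zoom.png",cv2.resize(c["pixels"][55:155,180:320],None,fx=5.5,fy=5.5,interpolation=cv2.INTER_CUBIC))
E
```

```text
(no output)
```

View pics/f_zoom.png

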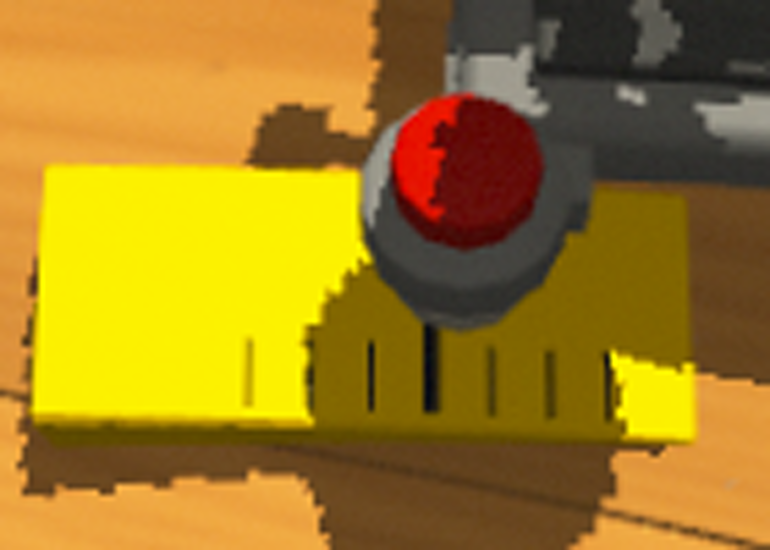

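```bash
python3 - <<'E'
import pickle
from m import *
c=pickle.load(open("f.pkl","rb"))
def loc(c,g,cap,T,B,tl,bl,tr,br):
    h=lambda p,z:plane(c,*g(*p),z,True)
    W=[h(tl,.018),h(bl,.018),h(br,.0015),h(tr,.0015)]
    th,tn=(W[0]+W[1])/2,(W[2]+W[3])/2; a=(tn-th)[:2]; L=np.linalg.norm(a);a/=L
    lt=h(T,.00825);lb=h(B,.00825); k=h(cap,.0573)
    print("L",L,"head",np.arctan2(a[1],a[0]),"w",np.linalg.norm(W[0]-W[1]),np.linalg.norm(W[2]-W[3]))
    mid=(th+tn)[:2]/2
    print("line x mm",(lt[:2]-mid)@a*1e3,(lb[:2]-mid)@a*1e3,"cap x",(k[:2]-mid)@a*1e3,"lat",np.cross(a,k[:2]-mid)*1e3,"cap",k)
    for p in W: print(p.round(4))
g=lambda x,y:(180+(x+.5)/5.5-.5,55+(y+.5)/5.5-.5)
loc(c,g,(467,170),(431,325),(431,410),(46,167),(33,416),(687,194),(694,440))
E
```

```text
L 0.11011921183956307 head -1.3188182730785318 w 0.044028552573846406 0.045480654328916695
line x mm 9.768707084089742 9.71171842894308 cap x 14.365115680252345 lat 3.0228974425081345 cap [0.46055189 0.11387255 0.0573    ]
[0.4616 0.1859 0.018 ]
[0.419  0.1748 0.018 ]
[0.4457 0.0683 0.0015]
[0.4899 0.0791 0.0015]<stdin>:11: DeprecationWarning: Arrays of 2-dimensional vectors are deprecated. Use arrays of 3-dimensional vectors instead. (deprecated in NumPy 2.0)
```

```bash
python3 - <<'E'
from step import *
manip.move_ptp(P(.02,.10),quat(psi+np.pi)); manip.movel(P(.055,.006),vel=.15)
push([.08,.082,.0835,.085,.0865],vel=.02)
manip.movel(P(.055,.006),vel=.1); manip.movel(P(.02,.10),vel=.2)
manip.move_ptp([.355,.095,.08],quat(.25,.3)); manip.sleep(.2)
print(manip.get_obs()["t"])
c=manip.capture("wrist"); snap("g")
cv2.imwrite("pics/g_zoom.png",cv2.resize(c["pixels"][55:155,180:320],None,fx=5.5,fy=5.5,interpolation=cv2.INTER_CUBIC))
import pickle; pickle.dump(c,open("g.pkl","wb"))
E
```

```text
0.08 False t 15.19 along 0.13 lat -0.72 z -0.33 Mz 0.002
0.082 False t 15.44 along -1.32 lat 0.11 z -0.39 Mz -0.023
0.0835 False t 15.69 along -5.61 lat -0.27 z 0.81 Mz 0.013
0.085 False t 15.94 along -5.25 lat 0.41 z 0.57 Mz -0.016
0.0865 False t 16.19 along -5.02 lat 0.16 z 0.6 Mz -0.061
18.5167
```

View pics/g_zoom.png

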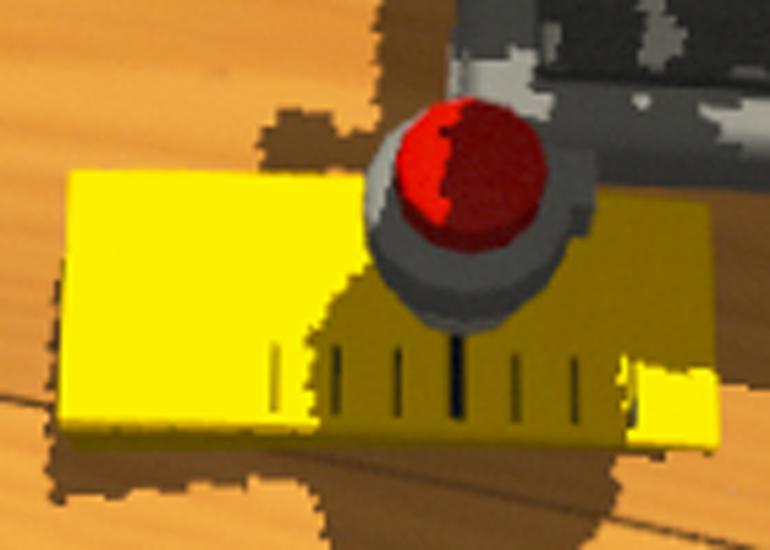

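View pics/g_top.png

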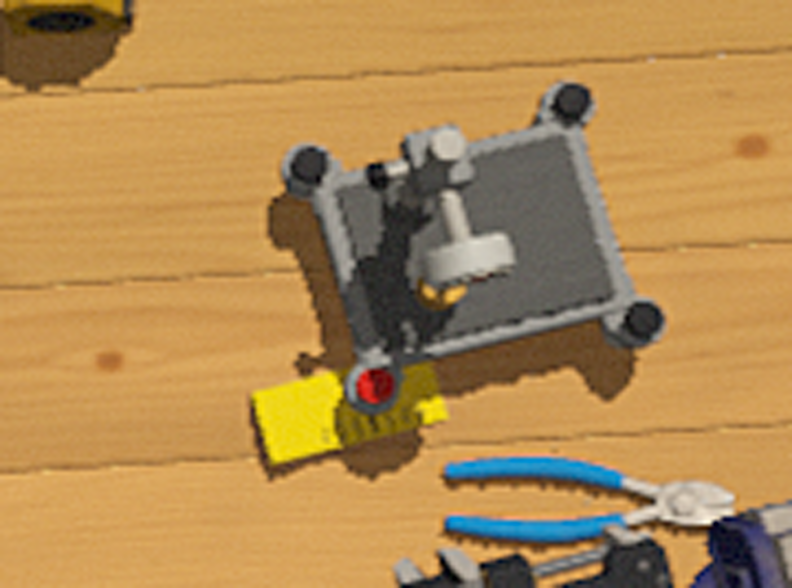

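View pics/g_scene.png

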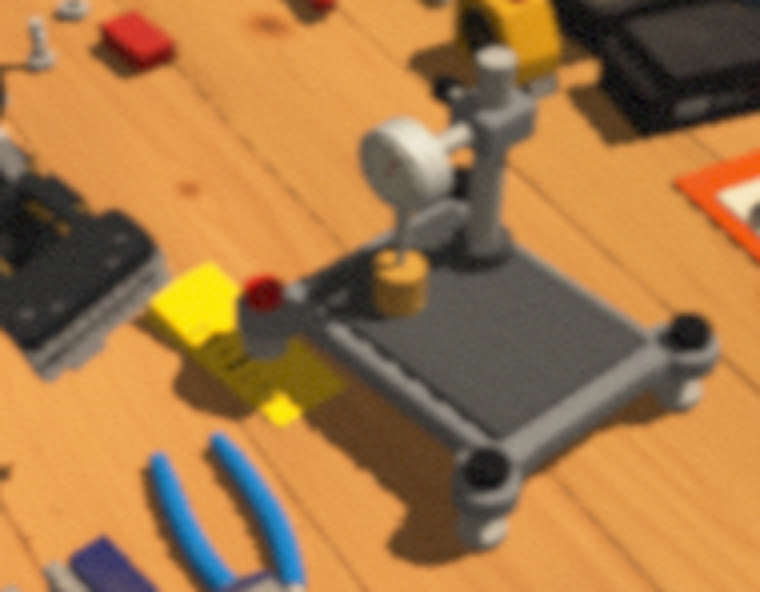

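```bash
python3 - 2>/dev/null <<'E'
import pickle
from m import *
c=pickle.load(open("g.pkl","rb"))
g=lambda x,y:(180+(x+.5)/5.5-.5,55+(y+.5)/5.5-.5)
h=lambda p,z:plane(c,*g(*p),z,True)
W=[h((70,170),.018),h((60,421),.018),h((718,448),.0015),h((711,202),.0015)]
th,tn=(W[0]+W[1])/2,(W[2]+W[3])/2; a=(tn-th)[:2]; L=np.linalg.norm(a);a/=L; mid=(th+tn)[:2]/2
X=lambda p:(p[:2]-mid)@a*1e3
k=h((471,174),.058); print("L",L,"line",X(h((456,335),.00825)),X(h((456,415),.00825)),"cap",X(k),k)
# sole bottom: lower cylinder left/right silhouettes near ear bottom
print("bottom-most pt of ear/foot silhouette (470,332) z?", [X(h((470,332),z)) for z in (.01,.03,.04)])
for nm in "fg":
    c=pickle.load(open(nm+".pkl","rb")); print(nm,blobs(rmask(c["pixels"])[50:130,230:300]))
E
```

```text
L 0.11021875569041552 line 9.693905481567331 9.657653256601051 cap 10.609770327503107 [0.46071823 0.11373285 0.058     ]
bottom-most pt of ear/foot silhouette (470,332) z? [np.float64(11.986118667091697), np.float64(11.297171154485236), np.float64(10.952697398182009)]
f [([21, 22, 28, 28, 601], [34.2, 35.6])]
g [([22, 23, 27, 28, 600], [35.0, 36.3])]
```

The foot's middle is about 1 mm short of the line, and there is plenty of time, so one small nudge of about 1 mm is worthwhile.

```bash
python3 - <<'E'
from step import *
manip.move_ptp(P(.02,.10),quat(psi+np.pi)); manip.movel(P(.055,.006),vel=.15)
push([.084,.0865,.0875],vel=.02)
manip.movel(P(.055,.006),vel=.1); manip.movel(P(.02,.10),vel=.2)
manip.move_ptp([.355,.095,.08],quat(.25,.3)); manip.sleep(.2)
print(manip.get_obs()["t"])
c=manip.capture("wrist"); snap("i")
cv2.imwrite("pics/i_zoom.png",cv2.resize(c["pixels"][55:155,180:320],None,fx=5.5,fy=5.5,interpolation=cv2.INTER_CUBIC))
cv2.imwrite("pics/i_wrist.png",c["pixels"])
print(blobs(rmask(c["pixels"])[50:130,230:300]))
E
```

```text
0.084 False t 22.09 along -0.1 lat -0.43 z -0.39 Mz 0.026
0.0865 False t 22.37 along -2.02 lat -0.38 z -0.15 Mz -0.021
0.0875 False t 22.62 along -5.69 lat 0.27 z 0.49 Mz -0.003
24.95
[([22, 23, 28, 28, 604], [35.1, 36.3])]
```

View pics/i_zoom.png

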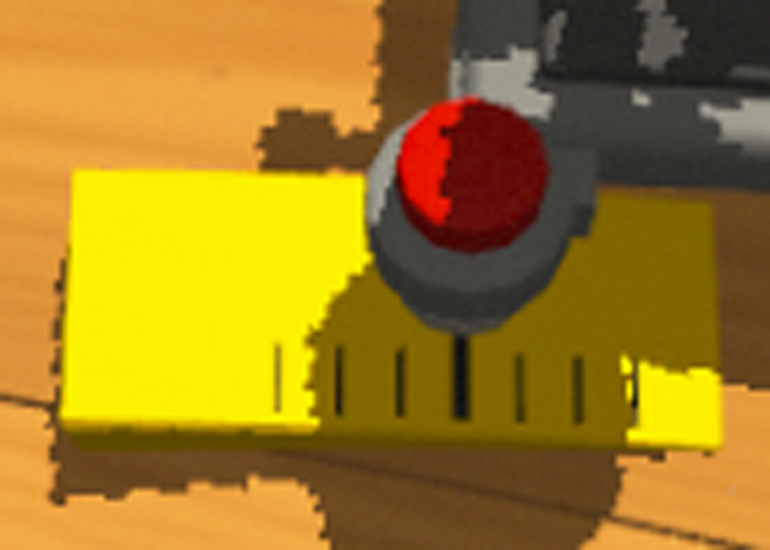

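View pics/i_top.png

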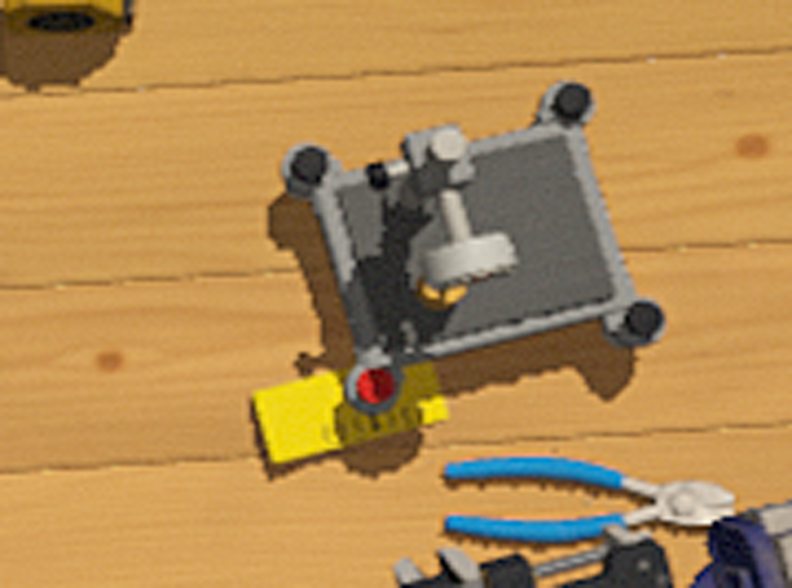

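```bash
python3 -c "
from bench import manip
print(manip.get_obs()['contact_force']); manip.sign_off()"
```

```text
[-0.08291631  0.44615267  0.25543545]
the job is handed in; nothing more can be done
```

I pushed the wedge thin edge first under the red-capped foot, using the fingertips in three short pushes of about 4–6 N. I then took the hand away and handed the job in at about 25 s.

**Foot on the line:** before the last 1 mm nudge, the foot's middle measured x ≈ +10.6 mm on the wedge, with the black line at about +9.7 mm. The final picture shows the line about 0.7 mm closer to the foot, so the foot is on the line to within about 1 mm. That is roughly 0.15 mm of height.

**Sideways offset:** the foot sits about 3 mm off the wedge's centreline, as measured after the first push.

**Other things:** the stand's black caps stayed put apart from the few millimetres they shifted as the stand came upright. The pliers did not move in the pictures. The force reading with the hand clear was about 0.5 N, which is sensor noise.

**Not confirmed directly:** I judged level from where the foot stands on the line. The cameras cannot resolve the last 0.1–0.2 mm under the black feet, and the push force showed no clear step at level. I did not test the stand for rocking.

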